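# Hang the enamelled utensil caddy back on its two pins

## Task

Pick up the washed enamelled caddy by its hand grip and hang it on the steel rail: feel for the bracket's two upright pins with the two holes in the caddy's rear flange, and lower it until the flange is fully home on the bracket, a pin through each hole; only then let go, so that it hangs there by itself. Go gently, for enamel chips: never press the caddy on the rail, bracket or pins harder than 40 N, and leave everything else on the table where it stands.

Things in the scene. Friction and masses are not known exactly. Their poses are not given: they have to be found in the camera images.
- rail: Fixed steel hanging rail: level bar 40 mm deep (its x), 460 mm long (its y), 50 mm high, top at 170 mm, on two round posts 200 mm either side of its middle. x points away from the side where the caddy hangs, z up. Origin on the table under the middle of the bar. It carries a saddle bracket, 172 mm along y, whose flat top is the seat and whose front apron stands 23 mm in front (-x) of the bar's centre line, 55 mm tall.
- rail_mid (a point): Point over the middle of the bar, at the height of the bracket's seat (173 mm above the table). Two upright pins stand on the bracket on the bar's centre line, 140 mm apart along y: 8 mm thick, 20 mm high above the seat, tip edges broken 1 mm. The bracket is clamped fast, but its middle may be up to 22 mm to either side (along y) of this point: this is not reported and must be seen or felt.
- rail_left (a point): Point on the centre line of the bar's top face, 200 mm from its middle in the rail's +y direction, 170 mm above the table.
- rail_right (a point): The same, 200 mm from the middle in the rail's -y direction.
- caddy_grip (a point): Centre of the caddy's hand grip: an upright flat bar 8 mm thick (caddy x), 120 mm long (caddy y), 26 mm high, over the middle of the box, 152 mm above the caddy's underside, with an open hand hole 29 mm high and 84 mm wide beneath it. Take it across its thickness from above.
- caddy_center (a point): Cream enamelled steel utensil caddy, loose, empty, 0.35 to 0.6 kg: open box 70 mm deep (x), 180 mm long (y), 100 mm high, walls 4 mm, with a partition along its middle rising to the hand grip (top at 165 mm). A flat flange 4 mm thick, 180 mm long, level with the rim, stands out 39.5 mm from its rear (+x) face. This point: middle of the box, 82 mm up. z is up.
- caddy: The caddy; origin at the centre of the box's underside, x to the flange side, y along the box. Hung up, the box is in front (-x) of the rail, its x along the rail's x, its underside 77 mm above the table; it may lean a few degrees until its rear rests on the bracket's apron.
- hole_left (a point): Left (+y) hole of the caddy's flange, 11 mm across, right through: its centre, on the flange's underside (96 mm above the caddy's underside), 60.5 mm in +x and 70 mm in +y from the middle of the box.
- hole_right (a point): Right (-y) hole of the caddy's flange, 11 mm across: its centre, on the flange's underside, 60.5 mm in +x and 70 mm in -y from the middle of the box.
- mug: Bystander: cream mug, 84 mm across, 85 mm high. Origin under its centre.
- jar: Bystander: glass jar, 84 mm across, 130 mm high. Origin under its centre.
- tin: Bystander: tin can, 74 mm across, 110 mm high. Origin under its centre.
- bottle: Bystander: amber bottle, 68 mm across, 210 mm high. Origin under its centre.
- bowl: Bystander: white bowl under the rail, 110 mm across, 45 mm high. Origin under its centre.
- spoon: Bystander: steel serving spoon lying flat behind the rail, 260 mm long, its x along it. Origin under its middle.
- spice: Bystander: small white spice jar, 56 mm across, 90 mm high. Origin under its centre.
There are look-alikes about, which are no part of the job. Leave any black, pink or red look-alike of the caddy alone.

How it is judged:
On the way, in this order (a step that is already met when the one before it is completed fails the run):
1. the caddy is lifted clear of the table in the gripper (height (world z) of caddy_grip above 0.2 m and contact force between caddy and the fingers above 1 N), for 0.2 s.
2. still in the gripper, the caddy is lowered fully home: both holes over the pins, the flange on the bracket (z of hole_left in the frame of rail_mid between -0.004 and 0.005 m and x of hole_left in the frame of rail_mid between -0.006 and 0.006 m and y of hole_left in the frame of rail_mid between 0.04 and 0.1 m and z of hole_right in the frame of rail_mid between -0.004 and 0.005 m and x of hole_right in the frame of rail_mid between -0.006 and 0.006 m and y of hole_right in the frame of rail_mid between -0.1 and -0.04 m and contact force between caddy and the fingers above 1 N), for 0.2 s.
At the end, for the whole second after the job is handed in: The caddy hangs by itself, at rest and let go: both flange holes within 5 mm of the seat's height and within 6 mm of the pins' line across the rail, at the bracket (each within 30 mm of 70 mm from the rail's middle), leaning less than 0.15 rad (z of hole_left in the frame of rail_mid between -0.004 and 0.005 m and x of hole_left in the frame of rail_mid between -0.006 and 0.006 m and y of hole_left in the frame of rail_mid between 0.04 and 0.1 m and z of hole_right in the frame of rail_mid between -0.004 and 0.005 m and x of hole_right in the frame of rail_mid between -0.006 and 0.006 m and y of hole_right in the frame of rail_mid between -0.1 and -0.04 m and angle between caddy_center's own z axis and vertical below 0.15 rad and linear speed of caddy below 0.02 m/s and angular speed of caddy below 0.2 rad/s); the robot touches nothing.
It fails at once if the caddy is pressed on the rail, bracket or pins with more than 40 N (contact force between caddy and rail above 40 N).
It fails at once if another thing on the table is shifted by more than 30 mm (distance of any of mug, jar, tin, bottle, bowl, spoon, spice from where it was at the start of the episode above 0.03 m).
It also fails if it takes over 64 s, if anything falls off the work surface, if the arm or the gripper's body presses on something with over 40 N, if the wrist force passes 120 N, or if a joint passes its speed limit or range.

## Robot

A 6-joint arm with a two-finger parallel gripper is mounted at the origin on the work surface. World frame = base frame: x ahead of the robot, y to its left, z up, the work surface at z = 0. Lengths are in m, angles in rad, forces in N, time in s.
With the tool pointing down it reaches from about 0.275 to 0.975 m from the base axis. Payload 8.4 kg.
Tool frame: the origin (TCP) lies at the very end of the fingers, on their centre line; the grasp point (between the pads) lies manip.pinch_z behind it (manip.pinch_z is the distance from the TCP to the grasp point, in m); z points along the fingers, y is the direction in which the jaws open and shut (so a half turn about z gives the same grasp; the last joint's range is limited). The gripper opens to 92 mm and grips with 3 to 60 N. Pads are 20 mm wide; open, the fingers measure 128 mm over their backs; the gripper's body (75 mm by 189 mm) begins 69 mm behind the grasp point.
Start: joints at [-0.002, 0.353, 1.633, -0, 1.155, -0.002], TCP at [0.625, -0, 0.185] pointing down, gripper open.
Joint ranges: [-2.63, 2.63], [-0.92, 2.1], [0.06, 2.66], [-1.3, 4.44], [0, 2.69], [-3.02, 3.02]. Speed limits (rad/s): [2.22, 2.22, 2.79, 3.14, 3.14, 3.14].

## Interface

Orientations are given as a rotation vector (axis times angle).
In Python, from rig import get_obs, grab_frame, manip gives the robot as it stands. The module is installed in compiled form; this text tells all that it offers.
- The arm moves only by the shell command python3 -m pendant 'ROWS' [FORCE]. ROWS is JSON, a list of rows, each a list of 7 numbers: the shift along the tool's x, y, z in m, then the turn, a rotation vector about the tool's x, y, z in degrees, then the finger opening in m, from 0 to 0.0919. A call has 1 to 12 rows; each row shifts and turns the commanded pose from where the row before left it, along the tool's axes as they then stand; what a row does not reach is not made up. A row lasts 1/10 s, in which the tool goes at most 50 mm and 8.59 degrees, less where a joint would pass 70% of its speed; a pose out of reach is approached as far as the arm can. A call with a gripper value outside its range is refused whole. The fingers move at their own pace and stop on an object; FORCE is the grip in N (left out, the last holds). Time passes only in rows, so rows that do not move let the fingers close. It gives the time, the measured TCP pose, the force and the opening at its end, in the units of the state.
- get_obs(): the state, without advancing time (a new reading comes with each control period).
- grab_frame(name): name is "scene" or "side" or "wrist"; returns a dict with "frame" (400x640x3 uint8, blue, green, red), "K" (3x3 intrinsics, pixels), "k1" (the pictures are not rectified: a ray, as slopes to the right and down, at radius r is drawn at 1 + k1 r^2 times it, then the intrinsics apply), "R" (3x3) and "t" (3): a world point X has camera coordinates R X + t. Camera axes: x right, y down, z forward; pixel columns grow to the right and rows downward; lengths in m; the calibration is good to about 2 mm. A picture is of the moment at which its call begins. There is no depth.
- manip.finish_job(): hands the job in, once; it reports no verdict.
The state is a dict: "time": time; "joint_positions": joint angles; "joint_velocities": joint speeds; "effort": joint torques, N m; "tcp_pos": TCP position; "orientation": TCP orientation; "force": force on the tool from outside, world axes, zero at the start; "moment": the same for the moment, N m; "grip_width": finger opening in m.
Only numpy, scipy, OpenCV 4.12 (cv2) and the standard library are available. Lean on these libraries where they do the work, as an engineer would, in place of code of your own. Each camera call takes 0.05 s, during which the arm holds its last target.

## Working session

There is one attempt and no reset: what is moved stays moved. The work goes in short steps, Python scripts to look and compute and a shell command to move; the robot and the scene stay as the last step left them, time stands still between calls to the robot, and variables do not carry over. Pictures are saved under pics/ and viewed, and the job is handed in when it is done.

```bash
mkdir -p pics
cat > h.py <<'E'
import numpy as np, cv2
from rig import get_obs, grab_frame, manip
def snap(n,f):
    d=grab_frame(n); cv2.imwrite('pics/'+f,d['frame']); 
    np.savez('pics/'+f[:-4]+'.npz',**d); return d
def load(f): return dict(np.load('pics/'+f+'.npz'))
def ray(d,u,v):
    K=d['K'];k=float(d['k1'])
    dist=np.array([k,0,0,0,0.])
    p=cv2.undistortPoints(np.array([[[u,v]]],float),K,dist)[0,0]
    R=d['R'];t=d['t']
    return -R.T@t, R.T@np.array([p[0],p[1],1.])
def onz(d,u,v,z):
    c,r=ray(d,u,v); return c+r*(z-c[2])/r[2]
def tri(d1,p1,d2,p2):
    c1,r1=ray(d1,*p1);c2,r2=ray(d2,*p2)
    A=np.c_[r1,-r2];s=np.linalg.lstsq(A,c2-c1,rcond=None)[0]
    a=c1+s[0]*r1;b=c2+s[1]*r2
    return (a+b)/2,np.linalg.norm(a-b)
def proj(d,X):
    return cv2.projectPoints(np.atleast_2d(np.array(X,float)),cv2.Rodrigues(d['R'])[0],d['t'],d['K'],np.array([float(d['k1']),0,0,0,0.]))[0][:,0]
E
python3 - <<'E'
from h import *
for n in ['scene','side','wrist']:
    d=snap(n,n+'0.png'); print(n,-d['R'].T@d['t'],d['k1'],d['K'][0,0])
o=get_obs();print(o, manip.pinch_z)
E
```

```text
scene [1.30058901 0.14943782 0.97542519] 0.02163285375047195 433.75546157204633
side [-0.08368737  1.19455934  1.19989764] -0.03471760453290001 483.9894909294046
wrist [0.62437284 0.07578512 0.38388854] -0.04938776850495068 300.98715833290925
{'time': 0.15, 'joint_positions': array([-2.38201356e-03,  3.53495593e-01,  1.63396765e+00, -2.12100402e-06,
        1.15519807e+00, -2.39743400e-03]), 'joint_velocities': array([-0.00015314, -0.00107914, -0.0020034 ,  0.00022777,  0.00012481,
       -0.00163192]), 'effort': array([-8.47799656e-04, -5.94210899e+01, -3.34467816e+01,  6.96930941e-02,
        2.04021111e-02, -8.35750166e-05]), 'tcp_pos': array([6.24584152e-01, 1.14790746e-05, 1.84630225e-01]), 'orientation': array([-2.22088860e+00, -2.22092475e+00,  1.18601285e-03]), 'force': array([-0.25164113, -0.46167001,  0.05128777]), 'moment': array([-0.02577594, -0.00065721,  0.02084732]), 'grip_width': 0.09186132507757941} 0.0187
```

View pics/scene0.png

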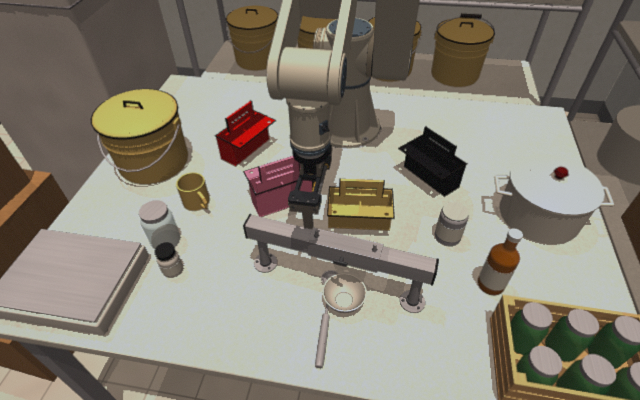

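View pics/side0.png

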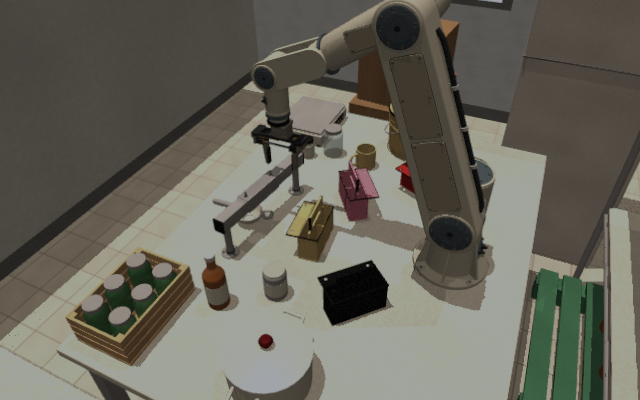

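View pics/wrist0.png

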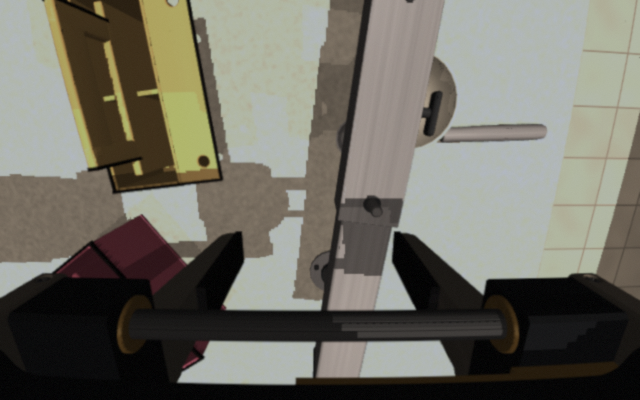

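Run:
```python
from h import *
a=cv2.imread('pics/scene0.png')[150:320,230:450]; cv2.imwrite('pics/s1.png',cv2.resize(a,None,fx=3.5,fy=3.5,interpolation=cv2.INTER_CUBIC))
a=cv2.imread('pics/side0.png')[130:270,200:350]; cv2.imwrite('pics/s2.png',cv2.resize(a,None,fx=4,fy=4,interpolation=cv2.INTER_CUBIC))
```

```text
(no output)
```

View pics/s1.png

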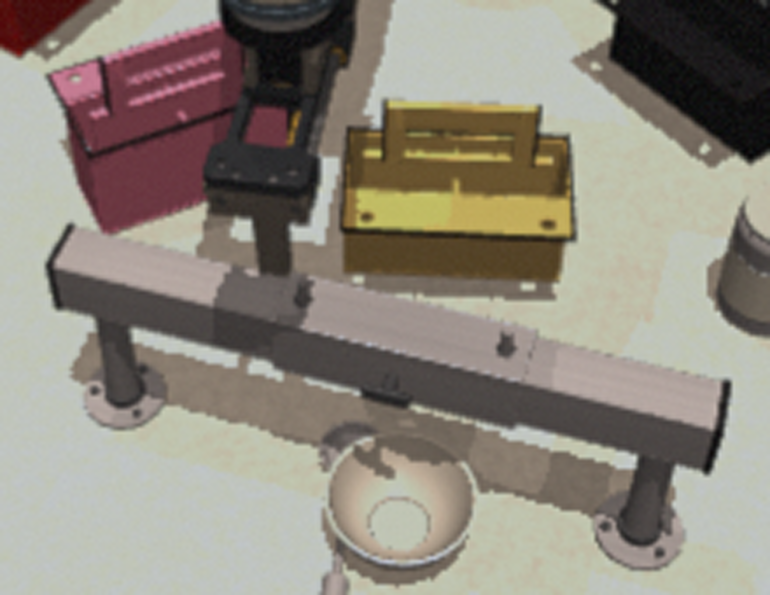

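View pics/s2.png

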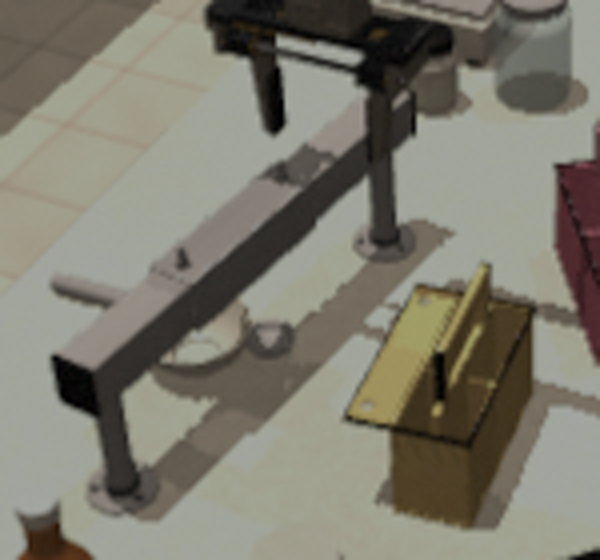

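Run:
```python
from h import *
s=load('scene0');w=load('wrist0');si=load('side0')
f=lambda x,y:(x/3.5+230,y/3.5+150)
g=lambda x,y:(x/4+200,y/4+130)
print('pinR base',onz(s,*f(303,305),.173),'tip',onz(s,*f(302,282),.193), 'w tip',onz(w,376,208,.193),'base',onz(w,370,200,.173))
print('pinL base',onz(s,*f(505,357),.173),'tip',onz(s,*f(507,336),.193),'side tip',onz(si,*g(182,250),.193),'base',onz(si,*g(184,268),.173))
print('holeR',onz(s,*f(367,217),.1),'w',onz(w,204,160,.1),'side',onz(si,*g(425,300),.1))
print('holeL',onz(s,*f(548,224),.1),'w',onz(w,172,2,.1),'side',onz(si,*g(368,407),.1))
print('grip top corners',onz(s,*f(387,100),.165),onz(s,*f(541,107),.165))
print('bar near top edge',onz(s,*f(50,264),.17),onz(s,*f(712,425),.17),'far',onz(s,*f(70,228),.17),onz(s,*f(728,383),.17))
```

```text
pinR base [0.67099084 0.01790365 0.173     ] tip [0.66756142 0.01693955 0.193     ] w tip [0.66321524 0.0178636  0.193     ] base [0.6625805  0.01787794 0.173     ]
pinL base [0.69118609 0.1558109  0.173     ] tip [0.6894289  0.15537303 0.193     ] side tip [0.67550104 0.15977123 0.193     ] base [0.67630708 0.15930283 0.173     ]
holeR [0.51975011 0.038889   0.1       ] w [0.51650248 0.03722745 0.1       ] side [0.51250383 0.0378395  0.1       ]
holeL [0.50353997 0.17717665 0.1       ] w [0.50045461 0.17266689 0.1       ] side [0.49586389 0.17976883 0.1       ]
grip top corners [0.4549916  0.04353293 0.165     ] [0.44321561 0.16101104 0.165     ]
bar near top edge [ 0.662598   -0.16279792  0.17      ] [0.71952093 0.28845647 0.17      ] far [ 0.62796144 -0.15870111  0.17      ] [0.68506958 0.29853458 0.17      ]
```

```bash
python3 -m pendant '[[0,0,-0.03,0,0,0,0.08],[0.025,-0.044,0,0,0,0,0.08],[0.025,-0.044,0,0,0,0,0.08],[0.025,-0.044,0,0,0,0,0.08],[0.025,-0.044,0,0,0,0,0.08],[0,0,0,0,0,-3.4,0.08],[0,0,0,0,0,-3.4,0.08],[0,0,0,0,0,0,0.08],[0,0,0,0,0,0,0.08]]' 40
python3 - <<'E'
from h import *
for n in ['scene','side','wrist']: snap(n,n+'1.png')
print(get_obs()['tcp_pos'],get_obs()['orientation'])
E
```

```text
time: 1.05
tcp_pos: [0.4511, 0.0988, 0.2151]
orientation: [-2.088, -2.347, 0.0]
force: [0.2, 0.3, 0.2]
grip_width: 0.0802
[0.45121835 0.09862285 0.21502658] [-2.08735498e+00 -2.34758383e+00  4.72473877e-04]
```

View pics/wrist1.png

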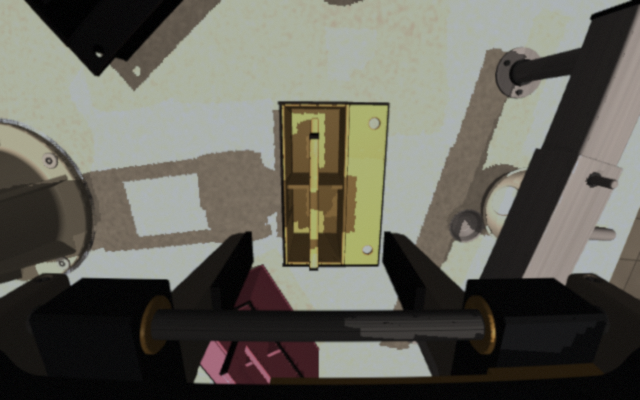

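View pics/scene1.png

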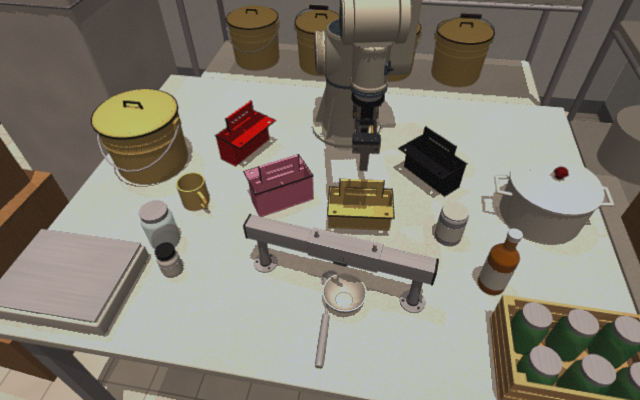

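View pics/side1.png

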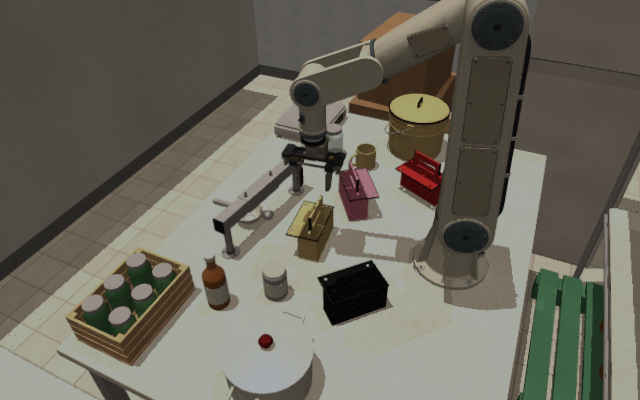

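Run:
```python
from h import *
s=load('scene1');w=load('wrist1');si=load('side1')
print('grip ends',onz(w,314,118,.165),onz(w,314,270,.165))
print('holes',onz(w,374,123,.1),onz(w,367,250,.1))
print('pinL tip',onz(w,613,184,.193),'base',onz(w,590,180,.173))
a=s['frame'][170:300,230:450]; cv2.imwrite('pics/s3.png',cv2.resize(a,None,fx=3.6,fy=3.6,interpolation=cv2.INTER_CUBIC))
a=si['frame'][150:270,200:350]; cv2.imwrite('pics/s4.png',cv2.resize(a,None,fx=5,fy=5,interpolation=cv2.INTER_CUBIC))
a=w['frame'][90:290,480:640]; cv2.imwrite('pics/s5.png',cv2.resize(a,None,fx=3,fy=3,interpolation=cv2.INTER_CUBIC))
```

```text
grip ends [0.43945176 0.1732101  0.165     ] [0.4548241 0.039054  0.165    ]
holes [0.49985323 0.17539994 0.1       ] [0.51527365 0.03605554 0.1       ]
pinL tip [0.68070326 0.15405746 0.193     ] base [0.67911056 0.1529104  0.173     ]
```

View pics/s3.png

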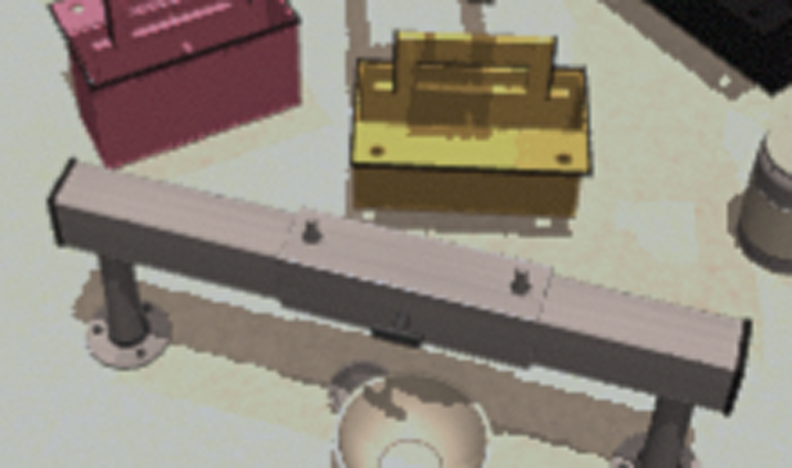

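View pics/s4.png

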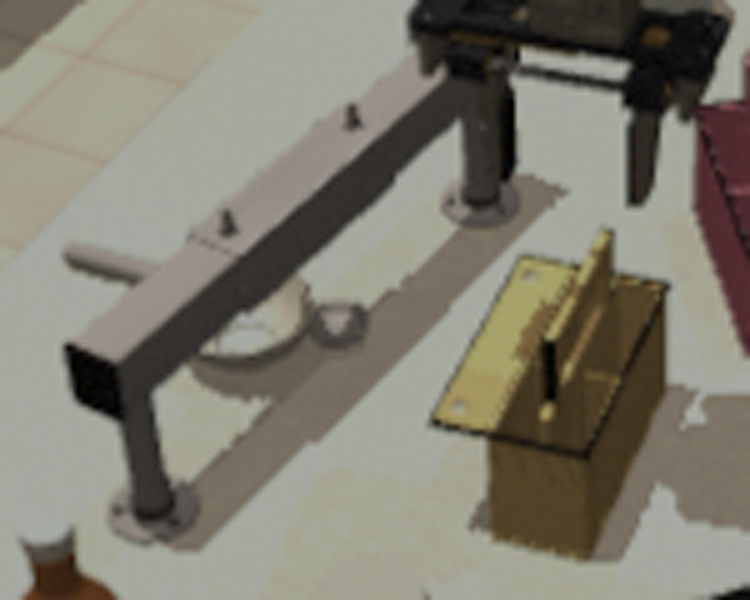

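View pics/s5.png

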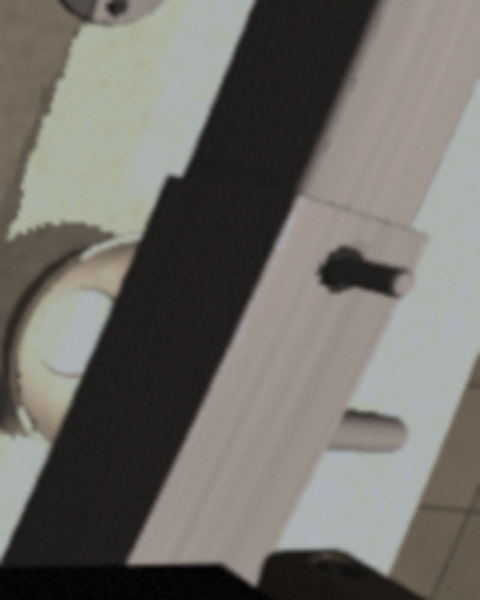

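```bash
python3 -m pendant '[[0,-0.0035,0.02,0,0,0,0.06],[0,0,0.03,0,0,0,0.06],[0,0,0.025,0,0,0,0.06],[0,0,0.006,0,0,0,0.05],[0,0,0,0,0,0,0.03],[0,0,0,0,0,0,0.0],[0,0,0,0,0,0,0.0],[0,0,0,0,0,0,0.0],[0,0,0,0,0,0,0.0]]' 45
python3 - <<'E'
from h import *
s=load('scene1');w=load('wrist1');si=load('side1')
f=lambda x,y:((x+.5)/3.6-.5+230,(y+.5)/3.6-.5+170)
g=lambda x,y:((x+.5)/5-.5+200,(y+.5)/5-.5+150)
for n,a,b in [('Rtip',(311,222),(351,104)),('Rbase',(312,243),(352,125)),('Ltip',(520,269),(227,211)),('Lbase',(521,293),(229,233))]:
    z=.193 if 'tip' in n else .173
    print(n,tri(s,f(*a),si,g(*b)),onz(s,*f(*a),z),onz(si,*g(*b),z))
print('Ltip w-s',tri(s,f(520,269),w,(614,184)))
for n,a,b in [('holeR',(376,151),(530,275)),('holeL',(564,158),(459,408))]: print(n,tri(s,f(*a),si,g(*b)),onz(s,*f(*a),.1),onz(si,*g(*b),.1))
o=get_obs();print(o['time'],o['tcp_pos'],o['force'],o['grip_width'])
E
```

```text
time: 2.1
tcp_pos: [0.4481, 0.0985, 0.1348]
orientation: [2.085, 2.349, 0.002]
force: [0.2, -0.1, -0.9]
grip_width: 0.0142
Rtip (array([0.66547887, 0.01496969, 0.18908899]), np.float64(0.0027604947354945247)) [0.66983763 0.01675339 0.193     ] [0.66244596 0.01772853 0.193     ]
Rbase (array([0.66678484, 0.01511013, 0.16972684]), np.float64(0.004028026592659197)) [0.67108541 0.01728262 0.173     ] [0.66416803 0.0162582  0.173     ]
Ltip (array([0.68197925, 0.15322866, 0.1890775 ]), np.float64(5.231147490181829e-05)) [0.68508648 0.15322953 0.193     ] [0.67900263 0.15723901 0.193     ]
Lbase (array([0.68384292, 0.15440176, 0.16891918]), np.float64(0.00356740082529156)) [0.6884048  0.15572641 0.173     ] [0.68040047 0.15646568 0.173     ]
Ltip w-s (array([0.68363004, 0.15361845, 0.19111108]), np.float64(0.0007610897650461519))
holeR (array([0.516559  , 0.03587648, 0.09836388]), np.float64(0.0012577758599978959)) [0.51859896 0.03658415 0.1       ] [0.51554943 0.03680628 0.1       ]
holeL (array([0.50000131, 0.17637002, 0.09791749]), np.float64(0.00011411571862099091)) [0.50195203 0.17634817 0.1       ] [0.4988829  0.17822865 0.1       ]
2.1 [0.44809382 0.09849064 0.13483699] [ 0.23434065 -0.10032162 -0.89233978] 0.014225845881221706
```

```bash
python3 -m pendant '[[0,0,0,0,0,0,0.0],[0,0,0,0,0,0,0.0],[0,0,0,0,0,0,0.0],[0,0,-0.01,0,0,0,0.0],[0,0,-0.03,0,0,0,0.0],[0,0,-0.04,0,0,0,0.0],[0,0,-0.04,0,0,0,0],[0,0,0,0,0,0,0]]' 45
python3 - <<'E'
from h import *
for n in ['scene','side','wrist']: snap(n,n+'2.png')
o=get_obs();print(o['time'],o['tcp_pos'],o['force'],o['moment'],o['grip_width'])
E
```

```text
time: 2.9
tcp_pos: [0.4506, 0.099, 0.2595]
orientation: [2.082, 2.345, 0.011]
force: [0.5, -0.8, -0.6]
grip_width: 0.0003
3.05 [0.4472278 0.0982854 0.2537379] [-1.34057748 -0.1362325  -0.70714713] [-0.06334863 -0.02422536 -0.0431114 ] 0.00048787076953588445
```

View pics/wrist2.png

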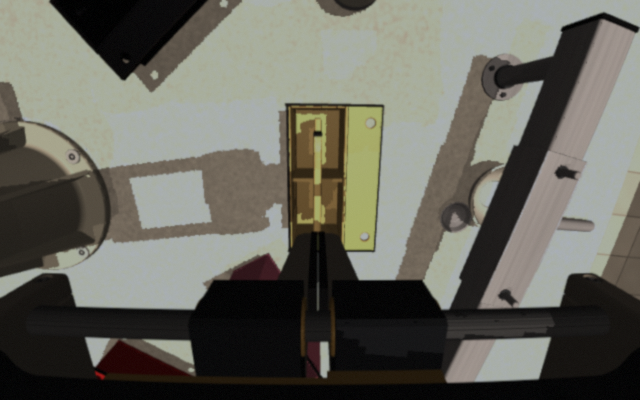

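View pics/side2.png

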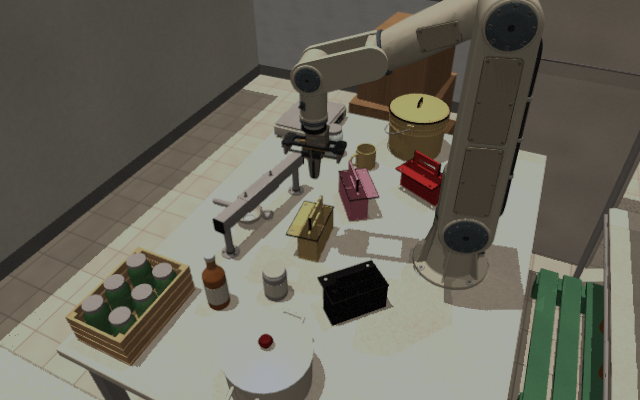

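View pics/scene2.png

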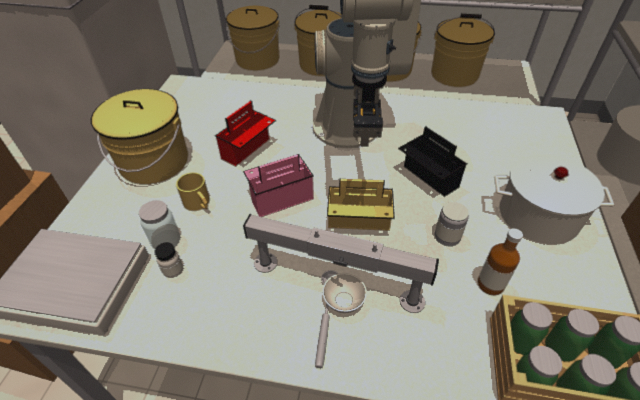

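Run:
```python
from h import *
p=get_obs()['tcp_pos']
for n in ['scene','side','wrist']:
    d=load(n+'2'); print(n,proj(d,p),proj(d,[.4475,.0988,.165]),proj(d,[.4475,.0988,.1]),-d['R'].T@d['t'])
```

```text
scene [[363.07086258 153.71521543]] [[361.26939343 179.01620132]] [[359.94775131 195.79478353]] [1.30058901 0.14943782 0.97542519]
side [[315.0274203 184.7372457]] [[315.34523229 206.03779825]] [[315.66543217 220.67954538]] [-0.08368737  1.19455934  1.19989764]
wrist [[316.61409642 228.27896977]] [[316.91823561 196.08108105]] [[316.84817607 182.42798448]] [0.43822085 0.17362906 0.45424202]
```

Run:
```python
from h import *
a=load('scene2')['frame'][60:240,310:430]; b=load('side2')['frame'][120:270,270:390]
a=cv2.resize(a,None,fx=3.3,fy=3.3,interpolation=cv2.INTER_CUBIC);b=cv2.resize(b,None,fx=3.3,fy=3.3,interpolation=cv2.INTER_CUBIC)
o=np.zeros((600,800,3),np.uint8);o[:a.shape[0],:a.shape[1]]=a;o[:b.shape[0],400:400+b.shape[1]]=b
cv2.imwrite('pics/c2.png',o)
```

```text
(no output)
```

View pics/c2.png

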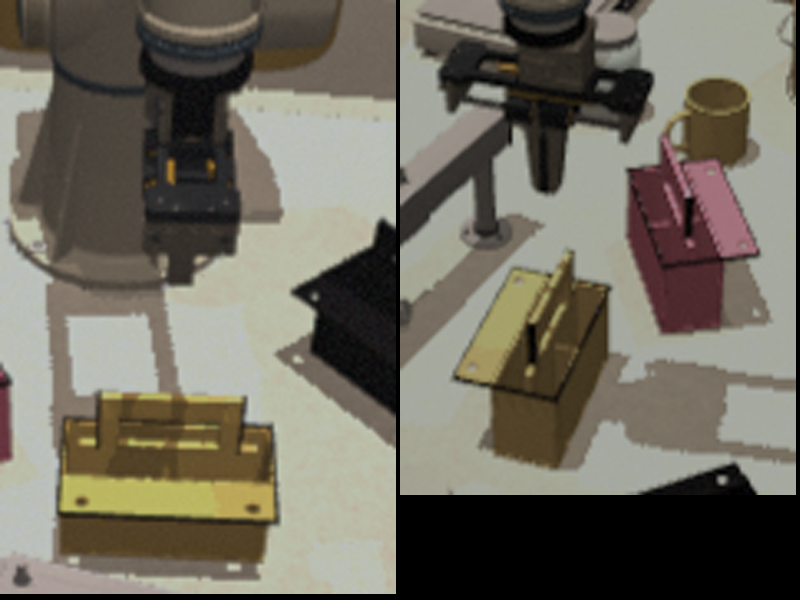

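Run:
```python
from h import *
s=load('scene2');si=load('side2')
print(tri(s,(365,145.5),si,(314,177.6)))
f=lambda x,y:((x+.5)/3.3-.5+310,(y+.5)/3.3-.5+60)
g=lambda x,y:((x+.5-400)/3.3-.5+270,(y+.5)/3.3-.5+120)
# grip top corners: scene near(-y) (98,394) and (244,399); side -y top (571,252), +y top (532,318)
print(tri(s,f(98,394),si,g(570,252)),tri(s,f(244,398),si,g(532,318)))
print(onz(s,*f(82,502),.1),onz(s,*f(252,508),.1))
o=get_obs();print(o['joint_positions'],o['tcp_pos'],o['time'])
```

```text
(array([0.44925482, 0.10123709, 0.28314275]), np.float64(0.0010549661283396363))
(array([0.45348623, 0.03987779, 0.16151961]), np.float64(0.0005205653967918312)) (array([0.44258043, 0.15655456, 0.16741709]), np.float64(0.004836462353418335))
[0.51909292 0.03780596 0.1       ] [0.50231163 0.1755967  0.1       ]
[ 2.13061289e-01  1.98530458e-02  1.88973053e+00 -1.26747178e-05
  1.23237166e+00  9.43689575e-02] [0.4472278 0.0982854 0.2537379] 3.05
```

Run:
```python
from h import *
for k,p in [('0',(.6246,0,.1846)),('1',(.4512,.0986,.215))]:
  s=load('scene'+k);si=load('side'+k);w=load('wrist'+k)
  p=np.array(p); th=np.deg2rad(6.7 if k=='1' else 0); ax=np.array([np.cos(th),np.sin(th),0])
  for sg in (1,-1):
    for off in (0,.03):
      q=p+ax*sg*.045+[0,0,off]; print(k,sg,off,'scene',proj(s,q)[0].round(1),'side',proj(si,q)[0].round(1),'wrist',proj(w,q)[0].round(1))
a=load('scene1')['frame'][60:240,310:430]; b=load('side1')['frame'][120:270,270:390]
a=cv2.resize(a,None,fx=3.3,fy=3.3,interpolation=cv2.INTER_CUBIC);b=cv2.resize(b,None,fx=3.3,fy=3.3,interpolation=cv2.INTER_CUBIC)
o=np.zeros((600,800,3),np.uint8);o[:a.shape[0],:a.shape[1]]=a;o[:b.shape[0],400:400+b.shape[1]]=b
cv2.imwrite('pics/c1.png',o)
```

```text
0 1 0 scene [309.1 232.6] side [270.7 169.1] wrist [381.4 228.7]
0 1 0.03 scene [308.7 224.3] side [270.  162.3] wrist [391.4 246.2]
0 -1 0 scene [316.1 204.9] side [293.1 175.2] wrist [254.2 228.7]
0 -1 0.03 scene [315.9 196.6] side [292.7 168.3] wrist [244.3 246.1]
1 1 0 scene [362.2 178. ] side [301.  191.4] wrist [381.3 228.7]
1 1 0.03 scene [362.9 169.2] side [300.7 184.1] wrist [391.3 246.2]
1 -1 0 scene [362.  154.8] side [327.4 196.5] wrist [254.2 228.7]
1 -1 0.03 scene [362.7 146.1] side [327.3 189.2] wrist [244.3 246.2]
```

View pics/c1.png

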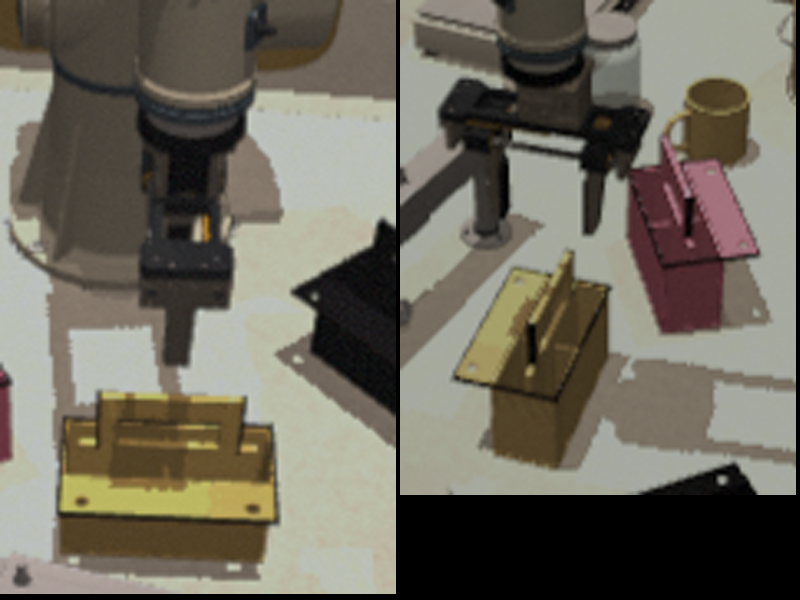

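The wrist picture shows empty, fully closed fingers. Triangulation puts the real fingertips about 28 mm above the reported TCP, so I'll grasp 28 mm lower.

```bash
python3 -m pendant '[[0,0,0,0,0,0,0.06],[0,0,0,0,0,0,0.06],[0,0,0.03,0,0,0,0.06],[0,0,0.03,0,0,0,0.06],[0,0,0.03,0,0,0,0.06],[0,0,0.03,0,0,0,0.06],[0,0,0.015,0,0,0,0.06],[0,0,0.01,0,0,0,0.06],[0,0,0,0,0,0,0.06]]' 45
python3 - <<'E'
from h import *
for n in ['scene','side']: snap(n,n+'3.png')
o=get_obs();print(o['time'],o['tcp_pos'],o['force'],o['grip_width'])
a=load('scene3')['frame'][60:240,310:430]; b=load('side3')['frame'][120:270,270:390]
a=cv2.resize(a,None,fx=3.3,fy=3.3,interpolation=cv2.INTER_CUBIC);b=cv2.resize(b,None,fx=3.3,fy=3.3,interpolation=cv2.INTER_CUBIC)
o=np.zeros((600,800,3),np.uint8);o[:a.shape[0],:a.shape[1]]=a;o[:b.shape[0],400:400+b.shape[1]]=b
cv2.imwrite('pics/c3.png',o)
E
```

```text
time: 3.95
tcp_pos: [0.4465, 0.0981, 0.1078]
orientation: [-2.085, -2.348, 0.004]
force: [0.0, 0.5, 0.8]
grip_width: 0.0599
4.05 [0.44787703 0.09843152 0.10943663] [-0.04640558  0.62320507 -0.55188058] 0.06023170020694297
```

View pics/c3.png

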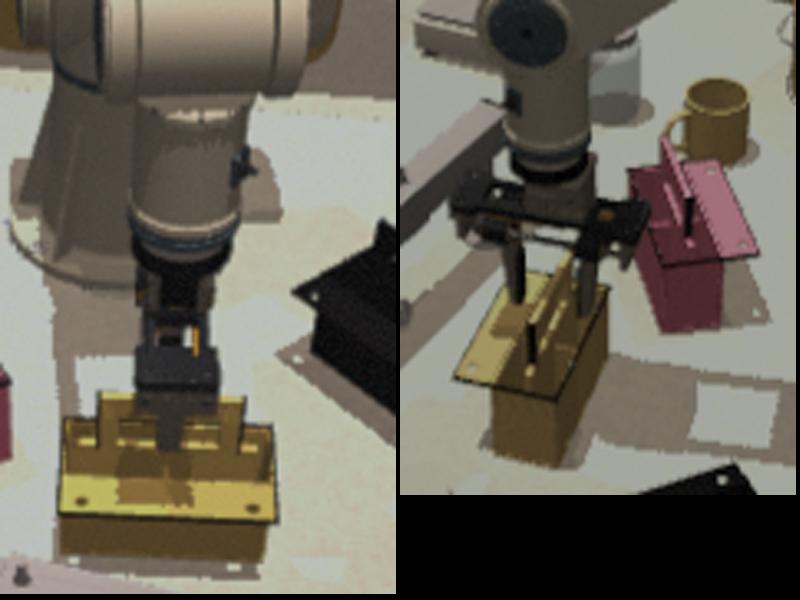

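```bash
python3 -m pendant '[[0,0,0,0,0,0,0],[0,0,0,0,0,0,0],[0,0,0,0,0,0,0],[0,0,0,0,0,0,0],[0,0,0,0,0,0,0],[0,0,0,0,0,0,0],[0,0,0,0,0,0,0],[0,0,0,0,0,0,0],[0,0,0,0,0,0,0],[0,0,0,0,0,0,0]]' 45
```

```text
time: 5.05
tcp_pos: [0.4476, 0.0984, 0.1092]
orientation: [-2.086, -2.349, 0.0]
force: [-0.5, 0.2, -0.2]
grip_width: 0.0076
```

```bash
python3 -m pendant '[[0,0,-0.01,0,0,0,0],[0,0,-0.02,0,0,0,0],[0,0,-0.03,0,0,0,0],[0,0,-0.03,0,0,0,0],[0,0,-0.03,0,0,0,0],[0,0,-0.01,0,0,0,0],[0,0,0,0,0,0,0],[0,0,0,0,0,0,0],[0,0,0,0,0,0,0]]'
python3 - <<'E'
from h import *
for n in ['scene','side','wrist']: snap(n,n+'4.png')
o=get_obs();print(o['time'],o['tcp_pos'],o['force'],o['moment'],o['grip_width'])
E
```

```text
time: 5.95
tcp_pos: [0.4464, 0.0981, 0.2375]
orientation: [-2.085, -2.348, 0.004]
force: [-0.7, -0.3, -5.4]
grip_width: 0.0075
6.1 [0.4470159  0.09823544 0.23806537] [-0.25119379  0.07529565 -5.75993121] [-0.07535588  0.00357457 -0.01745782] 0.008013525213740377
```

View pics/wrist4.png

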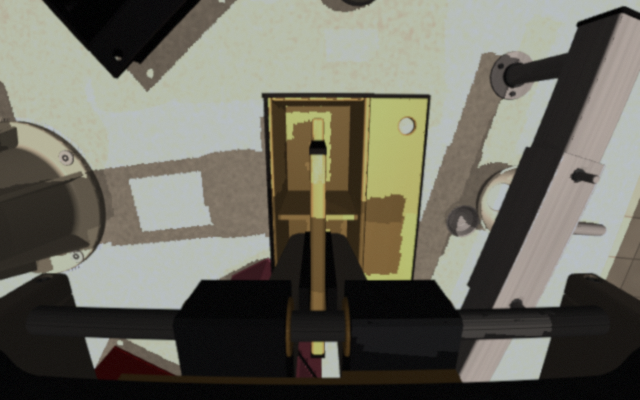

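View pics/side4.png

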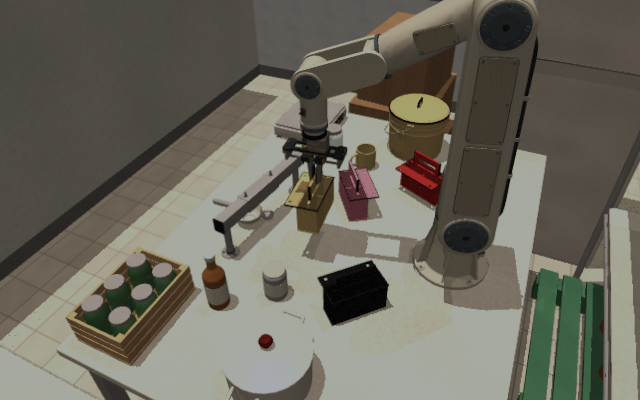

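```bash
python3 -m pendant '[[0,0.03,0,0,0,0,0],[0,0.03,0,0,0,0,0],[0,0,0,0,0,4.6,0],[0,0,0,0,0,4.6,0],[0,0,0,0,0,4.5,0],[0,0.03,0,0,0,0,0],[0,0.03,0,0,0,0,0],[0.002,0.025,0,0,0,0,0],[0,0,0,0,0,0,0],[0,0,0,0,0,0,0]]'
python3 - <<'E'
from h import *
for n in ['scene','side','wrist']: snap(n,n+'5.png')
o=get_obs();print(o['time'],o['tcp_pos'],o['orientation'],o['force'],o['moment'],o['grip_width'])
a=load('scene5')['frame'][150:300,240:440]; cv2.imwrite('pics/s6.png',cv2.resize(a,None,fx=4,fy=4,interpolation=cv2.INTER_CUBIC))
a=load('side5')['frame'][140:260,200:340]; cv2.imwrite('pics/s7.png',cv2.resize(a,None,fx=5,fy=5,interpolation=cv2.INTER_CUBIC))
E
```

```text
time: 7.1
tcp_pos: [0.5913, 0.0971, 0.2379]
orientation: [-2.35, -2.083, 0.003]
force: [-0.5, 0.5, -6.0]
grip_width: 0.008
7.25 [0.59079774 0.09730791 0.23875368] [-2.35032529e+00 -2.08346182e+00  1.66567002e-03] [-0.48241872 -0.61110676 -6.05419292] [ 0.0033609   0.02104848 -0.01411987] 0.007505440161097062
```

View pics/wrist5.png

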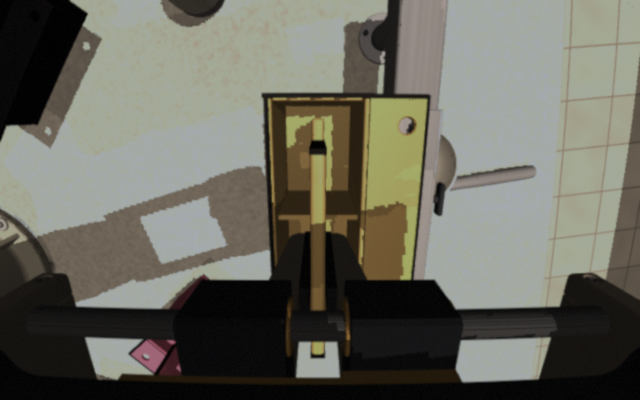

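View pics/s6.png

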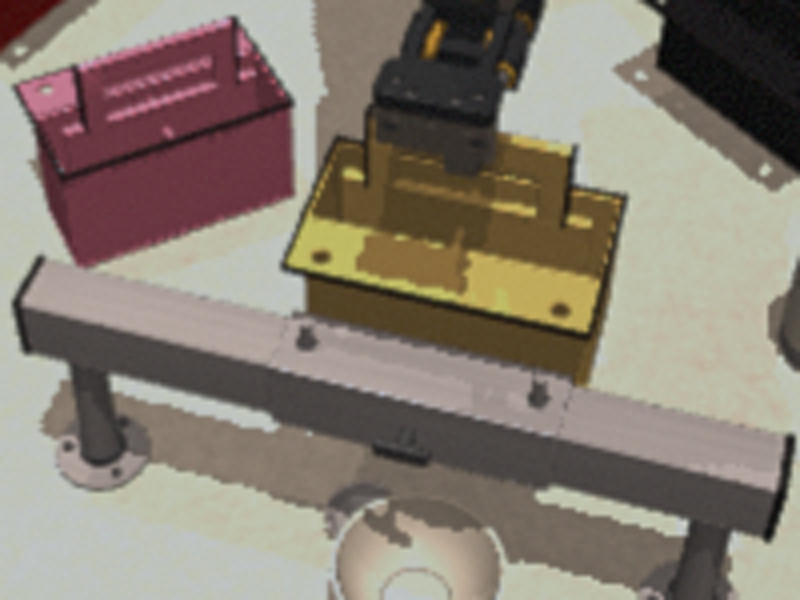

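View pics/s7.png

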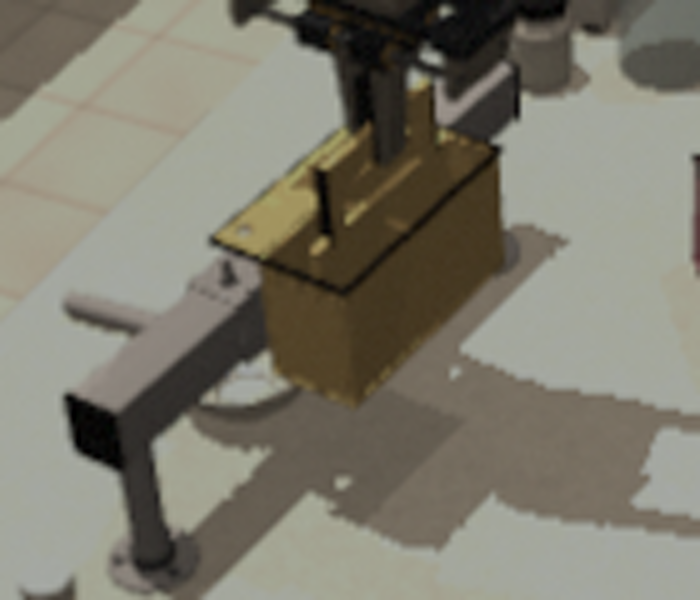

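Run:
```python
from h import *
s=load('scene5');si=load('side5');w=load('wrist5')
f=lambda x,y:((x+.5)/4-.5+240,(y+.5)/4-.5+150)
g=lambda x,y:((x+.5)/5-.5+200,(y+.5)/5-.5+140)
print('tri holeL s-si',tri(s,f(560,310),si,g(244,231)),'s-w',tri(s,f(560,310),w,(407,126)))
zt=.2296
for n,p in [('hR',(321,257)),('hL',(560,310))]: print(n,onz(s,*f(*p),zt))
print('wrist hL',onz(w,407,126,zt),'side hL',onz(si,*g(244,231),zt))
for n,t,b in [('R',(306,324),(307,348)),('L',(538,381),(540,405))]: print('pin',n,onz(s,*f(*t),.193),onz(s,*f(*b),.173))
print('pinL side',onz(si,*g(228,260),.193),onz(si,*g(228,283),.173))
# predicted holes from tcp
o=get_obs();p=o['tcp_pos'];R=cv2.Rodrigues(o['orientation'])[0]
y=R[:,1];x=R[:,0];print('tool y',y,'yaw',np.degrees(np.arctan2(y[1],y[0])))
print('pred',p+.0605*y+.07*x,p+.0605*y-.07*x)
```

```text
tri holeL s-si (array([0.66025215, 0.16045034, 0.22628505]), np.float64(0.0008570914746859437)) s-w (array([0.66020954, 0.16025809, 0.22586514]), np.float64(0.0010434340390018423))
hR [0.64687478 0.02215133 0.2296    ]
hL [0.663453   0.16072139 0.2296    ]
wrist hL [0.65911812 0.15996194 0.2296    ] side hL [0.65764079 0.16345845 0.2296    ]
pin R [0.6677837  0.01659953 0.193     ] [0.66953426 0.01715981 0.173     ]
pin L [0.68652841 0.15345715 0.193     ] [0.6878684  0.15627992 0.173     ]
pinL side [0.67895341 0.15604846 0.193     ] [0.6810188  0.15673947 0.173     ]
tool y [ 0.99277999 -0.11994279 -0.00127049] yaw -6.888806436674533
pred [0.6592569  0.15954603 0.23865643] [0.64246495 0.02055672 0.2386972 ]
```

```bash
python3 -m pendant '[[0,0.01,0,0,0,0.3,0],[-0.0034,0.008,0,0,0,0,0],[0,0.003,0,0,0,0,0],[0,0,0.01,0,0,0,0],[0,0,0.01,0,0,0,0],[0,0,0.004,0,0,0,0],[0,0,0,0,0,0,0],[0,0,0,0,0,0,0]]'
cat > look.py <<'E'
import sys
from h import *
k=sys.argv[1]
for n in ['scene','side','wrist']: snap(n,n+k+'.png')
o=get_obs();R=cv2.Rodrigues(o['orientation'])[0]
print(o['time'],o['tcp_pos'],'yaw',np.degrees(np.arctan2(R[1,1],R[0,1])),'z',R[:,2],o['force'],o['moment'],o['grip_width'])
a=load('scene'+k)['frame'][190:290,280:400]; a=cv2.resize(a,None,fx=6,fy=6,interpolation=cv2.INTER_CUBIC)
cv2.imwrite('pics/a'+k+'.png',a)
a=load('side'+k)['frame'][150:240,220:320]; cv2.imwrite('pics/b'+k+'.png',cv2.resize(a,None,fx=6,fy=6,interpolation=cv2.INTER_CUBIC))
a=load('wrist'+k)['frame'][70:320,250:550]; cv2.imwrite('pics/w'+k+'.png',cv2.resize(a,None,fx=2.4,fy=2.4,interpolation=cv2.INTER_CUBIC))
E
python3 look.py 6
```

```text
time: 8.05
tcp_pos: [0.6121, 0.0914, 0.2151]
orientation: [-2.356, -2.078, 0.0]
force: [-0.5, -0.3, -5.8]
grip_width: 0.0074
8.2 [0.61252066 0.09142446 0.21563983] yaw -7.195953743246367 z [ 7.79718621e-04  1.48537145e-04 -9.99999685e-01] [ 1.16729195  0.12474806 -5.80172479] [0.03231295 0.04143126 0.0204335 ] 0.007815601405738086
```

View pics/a6.png

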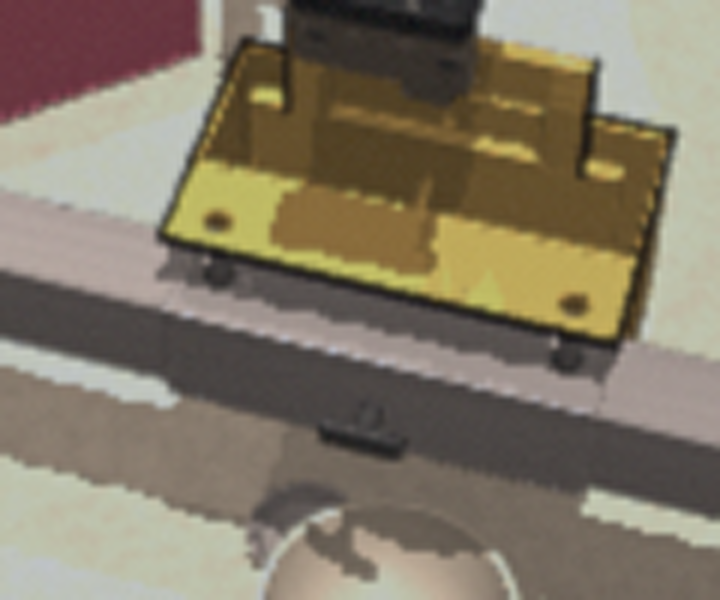

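View pics/b6.png

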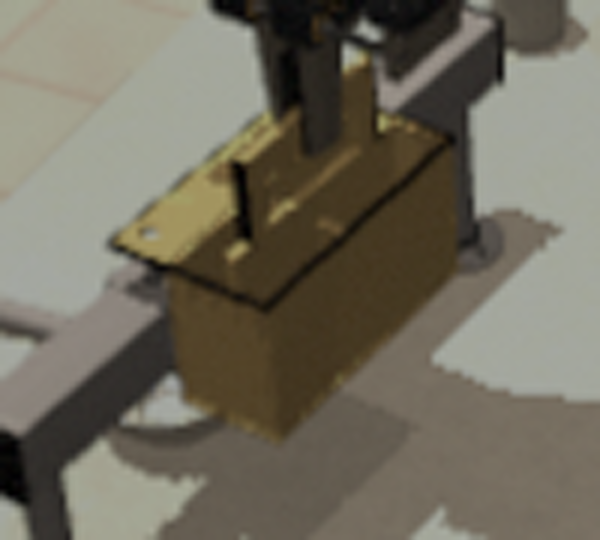

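View pics/w6.png

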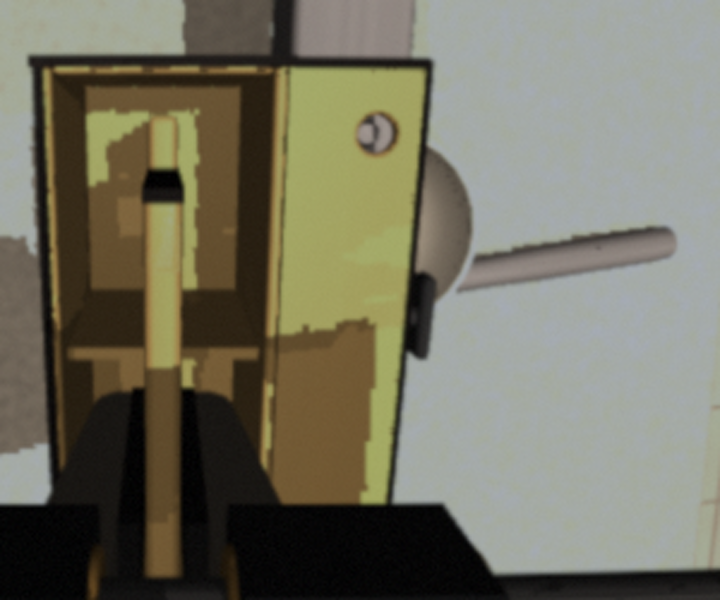

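Run:
```python
from h import *
w=load('wrist6')
a=w['frame'][105:145,385:430]; cv2.imwrite('pics/z6.png',cv2.resize(a,None,fx=16,fy=14,interpolation=cv2.INTER_CUBIC))
print(-w['R'].T@w['t'])
```

```text
[0.62150054 0.1665732  0.41491648]
```

View pics/z6.png

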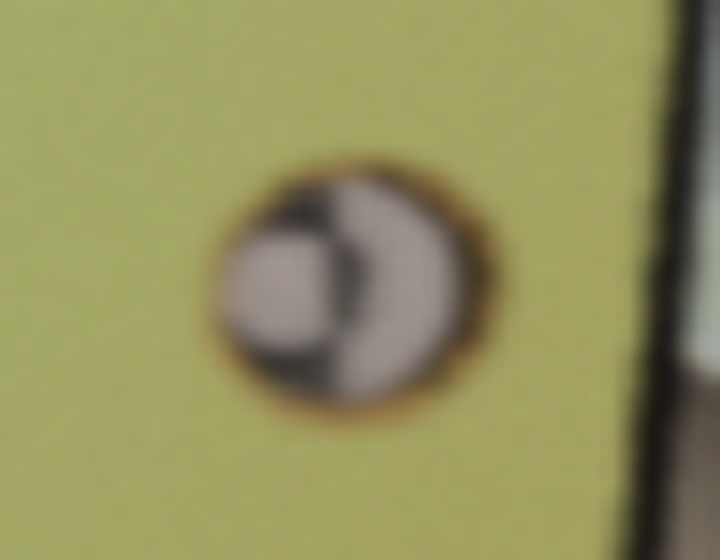

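Run:
```python
from h import *
w=load('wrist6')
o=get_obs();R=cv2.Rodrigues(o['orientation'])[0]
for zt in(.2035,.2065):
    h=onz(w,406.7,125.45,zt);p=onz(w,400.8,125.25,.193)
    d=p-h; print(zt,h,p,'move tool x,y',d@R[:,0],d@R[:,1])
```

```text
0.2035 [0.68199197 0.1539561  0.2035    ] [0.68074952 0.15397542 0.193     ] move tool x,y -0.00013904122386534752 -0.001243019897782054
0.2065 [0.6811336  0.15413514 0.2065    ] [0.68074952 0.15397542 0.193     ] move tool x,y -0.00020988038634527868 -0.0003712458506423686
```

```bash
python3 -m pendant '[[0,-0.0007,0.003,0,0,0,0],[0,0,0.002,0,0,0,0],[0,0,0,0,0,0,0],[0,0,0,0,0,0,0]]'; python3 look.py 7;  python3 - <<'E'
from h import *
w=load('wrist7')
a=w['frame'][105:145,385:430]; cv2.imwrite('pics/z7.png',cv2.resize(a,None,fx=16,fy=14,interpolation=cv2.INTER_CUBIC))
E
```

```text
time: 8.6
tcp_pos: [0.6115, 0.0914, 0.2101]
orientation: [-2.356, -2.077, 0.0]
force: [0.9, -0.4, -5.3]
grip_width: 0.0077
8.75 [0.61163469 0.09139896 0.2102636 ] yaw -7.200012362684778 z [ 1.40670234e-04  1.09245726e-05 -9.99999990e-01] [ 0.21215743 -0.24330175 -5.3987749 ] [-0.02917969 -0.00591205 -0.04627817] 0.007935568521916991
```

View pics/z7.png

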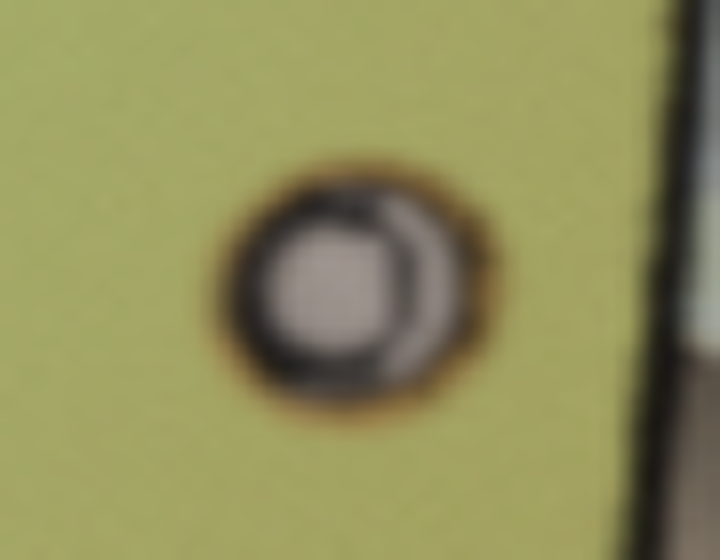

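View pics/a7.png

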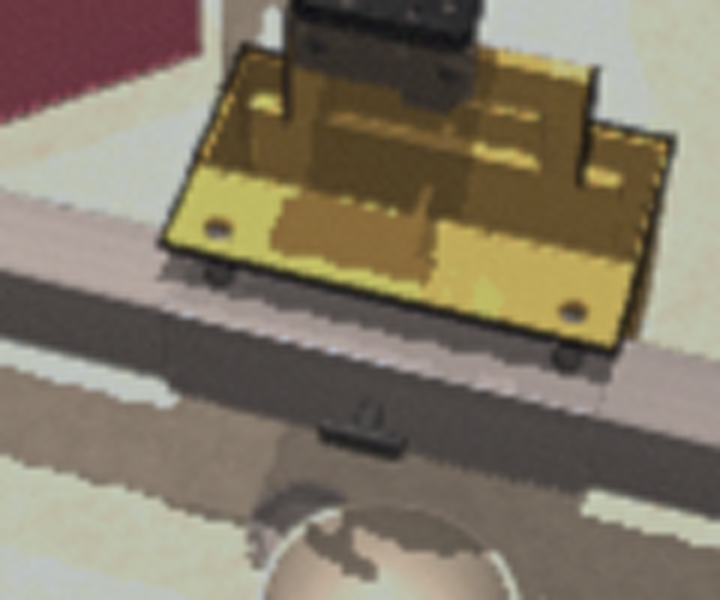

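```bash
python3 -m pendant '[[0,0.0003,0.002,0,0,0,0],[0,0,0.001,0,0,0,0],[0,0,0,0,0,0,0],[0,0,0,0,0,0,0]]'; python3 look.py 8;  python3 - <<'E'
from h import *
w=load('wrist8')
a=w['frame'][105:145,385:430]; a=cv2.resize(a,None,fx=8,fy=8,interpolation=cv2.INTER_CUBIC)
s=load('scene8')['frame']
o=np.zeros((560,790,3),np.uint8); o[:320,:360]=a
o[:280,370:730]=cv2.resize(s[215:243,300:336],None,fx=10,fy=10,interpolation=cv2.INTER_CUBIC)
o[280:560,370:730]=cv2.resize(s[228:256,358:394],None,fx=10,fy=10,interpolation=cv2.INTER_CUBIC)
cv2.imwrite('pics/z8.png',o)
E
```

```text
time: 9.15
tcp_pos: [0.6118, 0.0913, 0.2071]
orientation: [-2.357, -2.077, 0.0]
force: [0.7, -0.4, -5.5]
grip_width: 0.0076
9.3 [0.61189477 0.09135795 0.20722243] yaw -7.2011682650870155 z [ 4.92913785e-05  2.43614890e-05 -9.99999998e-01] [-0.21147089 -0.11631451 -6.11254201] [-0.00369755  0.02135152  0.00880092] 0.007526344554724254
```

View pics/z8.png

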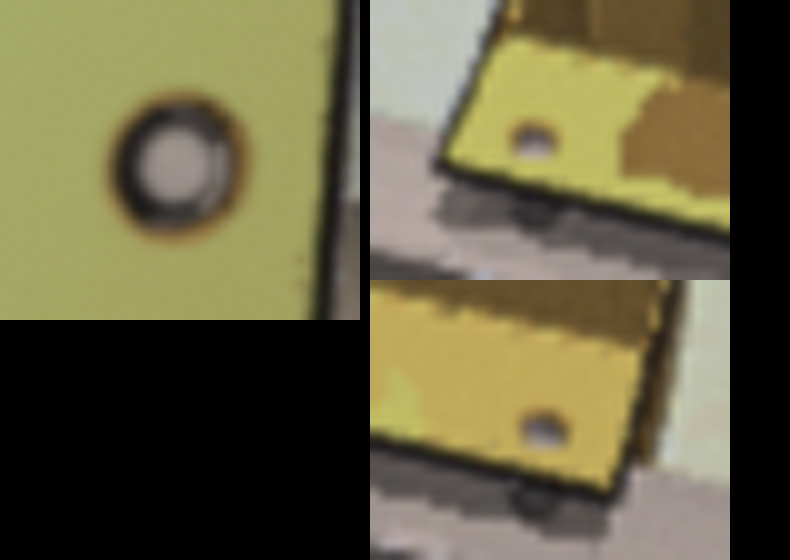

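```bash
python3 -m pendant '[[0,0,0.0015,0,0,0,0],[0,0,0.0015,0,0,0,0],[0,0,0,0,0,0,0],[0,0,0,0,0,0,0]]'; python3 look.py 9;  python3 - <<'E'
from h import *
w=load('wrist9')
a=w['frame'][105:145,385:430]; a=cv2.resize(a,None,fx=8,fy=8,interpolation=cv2.INTER_CUBIC)
s=load('scene9')['frame']
o=np.zeros((560,790,3),np.uint8); o[:320,:360]=a
o[:280,370:730]=cv2.resize(s[215:243,300:336],None,fx=10,fy=10,interpolation=cv2.INTER_CUBIC)
o[280:560,370:730]=cv2.resize(s[228:256,358:394],None,fx=10,fy=10,interpolation=cv2.INTER_CUBIC)
cv2.imwrite('pics/z9.png',o)
E
```

```text
time: 9.7
tcp_pos: [0.6118, 0.0913, 0.204]
orientation: [-2.356, -2.077, 0.0]
force: [-0.3, -0.4, -5.5]
grip_width: 0.0075
9.85 [0.6118862  0.09138754 0.20422764] yaw -7.1992767242807325 z [ 5.09608666e-05  2.13778075e-05 -9.99999998e-01] [-0.07958667 -0.91101361 -4.70291325] [ 0.03901365  0.02464975 -0.03718259] 0.007820396497762044
```

View pics/z9.png

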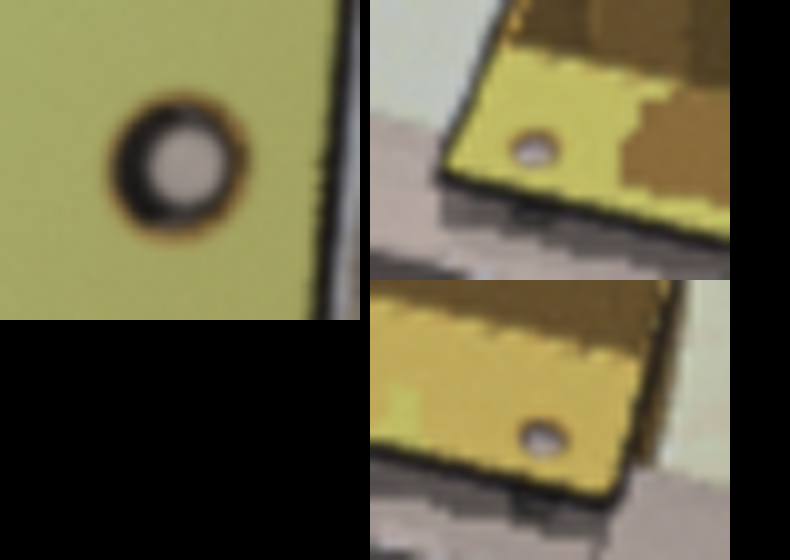

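```bash
python3 -m pendant '[[0,0.0006,0.0,0,0,0,0],[0,0,0.0015,0,0,0,0],[0,0,0.0015,0,0,0,0],[0,0,0,0,0,0,0],[0,0,0,0,0,0,0]]'; python3 look.py 10;  python3 - <<'E'
from h import *
k='10'
w=load('wrist'+k)
a=w['frame'][105:145,385:430]; a=cv2.resize(a,None,fx=8,fy=8,interpolation=cv2.INTER_CUBIC)
s=load('scene'+k)['frame']
o=np.zeros((560,790,3),np.uint8); o[:320,:360]=a
o[:280,370:730]=cv2.resize(s[215:243,300:336],None,fx=10,fy=10,interpolation=cv2.INTER_CUBIC)
o[280:560,370:730]=cv2.resize(s[228:256,358:394],None,fx=10,fy=10,interpolation=cv2.INTER_CUBIC)
cv2.imwrite('pics/z'+k+'.png',o)
E
```

```text
time: 10.35
tcp_pos: [0.6124, 0.0913, 0.2011]
orientation: [-2.356, -2.077, 0.0]
force: [0.7, 0.5, -5.7]
grip_width: 0.0076
10.5 [0.61244759 0.09128998 0.20120525] yaw -7.201028550219497 z [-2.24596920e-05  9.65032626e-06 -1.00000000e+00] [ 0.58166158 -0.31723022 -5.84890762] [-0.00926685 -0.00612376  0.02390403] 0.007804772371501917
```

View pics/z10.png

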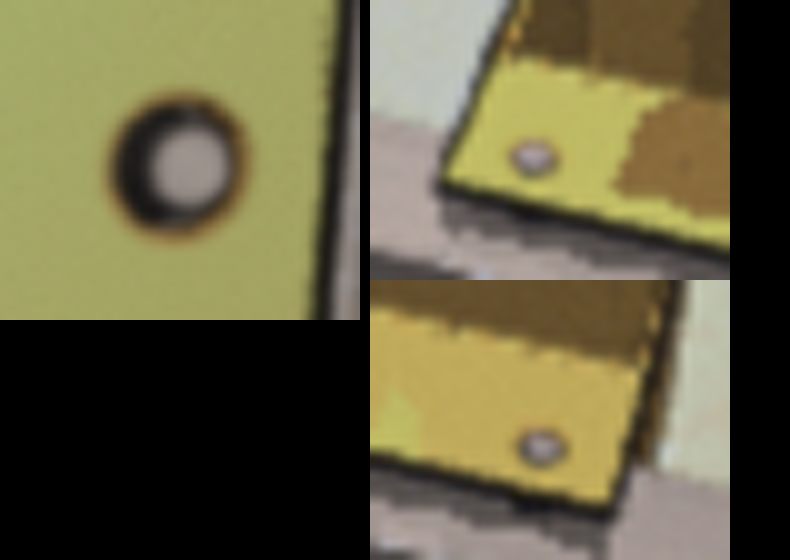

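```bash
python3 -m pendant '[[0,0.0008,0.0,0,0,0,0],[0,0,0.002,0,0,0,0],[0,0,0.002,0,0,0,0],[0,0,0,0,0,0,0],[0,0,0,0,0,0,0]]'; sed -i "\$a w=load('wrist'+k)\na=w['frame'][105:145,385:430]; a=cv2.resize(a,None,fx=8,fy=8,interpolation=cv2.INTER_CUBIC)\ns=load('scene'+k)['frame']\no=np.zeros((560,790,3),np.uint8); o[:320,:360]=a\no[:280,370:730]=cv2.resize(s[215:243,300:336],None,fx=10,fy=10,interpolation=cv2.INTER_CUBIC)\no[280:560,370:730]=cv2.resize(s[228:256,358:394],None,fx=10,fy=10,interpolation=cv2.INTER_CUBIC)\ncv2.imwrite('pics/z'+k+'.png',o)" look.py; python3 look.py 11
```

```text
time: 11.0
tcp_pos: [0.6132, 0.0912, 0.197]
orientation: [-2.356, -2.077, 0.0]
force: [0.0, 0.2, -5.2]
grip_width: 0.0077
11.15 [0.6133045  0.09117983 0.19724445] yaw -7.200403638173622 z [ 1.10568496e-04 -6.63365154e-06 -9.99999994e-01] [-0.45701979  0.19281047 -5.34193851] [ 0.04965838  0.03143117 -0.04012061] 0.0075461846844701525
```

View pics/z11.png

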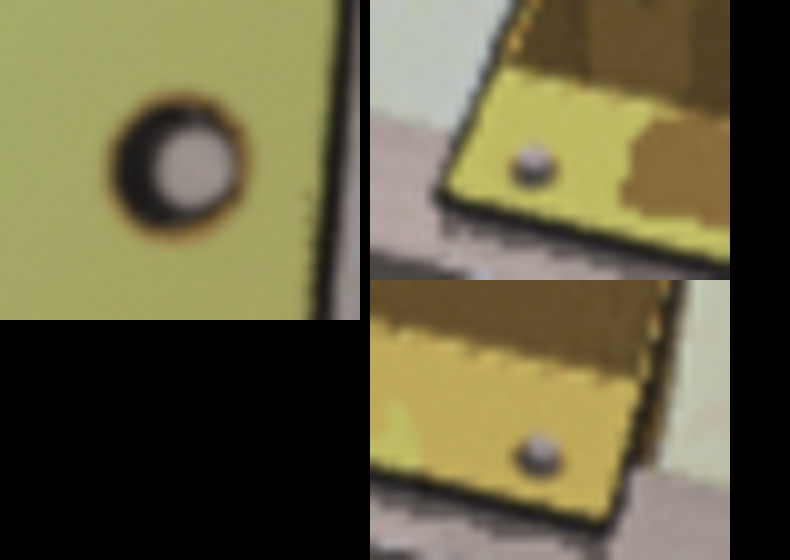

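```bash
python3 -m pendant '[[0,0,0.002,0,0,0,0],[0,0,0.002,0,0,0,0],[0,0,0.0015,0,0,0,0],[0,0,0,0,0,0,0]]'; python3 -m pendant '[[0,0,0.001,0,0,0,0],[0,0,0,0,0,0,0]]'
```

```text
time: 11.55
tcp_pos: [0.613, 0.0912, 0.1913]
orientation: [-2.356, -2.077, 0.001]
force: [-0.3, 1.0, -6.0]
grip_width: 0.0076
time: 11.75
tcp_pos: [0.6132, 0.0912, 0.1906]
orientation: [-2.356, -2.078, 0.0]
force: [-0.6, 0.5, -6.0]
grip_width: 0.0076
```

```bash
for i in 1; do python3 -m pendant '[[0,0,0.001,0,0,0,0],[0,0,0,0,0,0,0]]'; done; python3 look.py 12
```

```text
time: 11.95
tcp_pos: [0.6132, 0.0912, 0.1896]
orientation: [-2.356, -2.078, 0.0]
force: [-0.5, 0.1, -5.0]
grip_width: 0.0076
12.1 [0.61323577 0.09119313 0.18966069] yaw -7.200507650181022 z [-6.65258126e-05 -1.21792846e-05 -9.99999998e-01] [ 0.06341213 -0.43156481 -5.48521525] [-0.04576239  0.05702305 -0.01511694] 0.00759953893954855
```

View pics/a12.png

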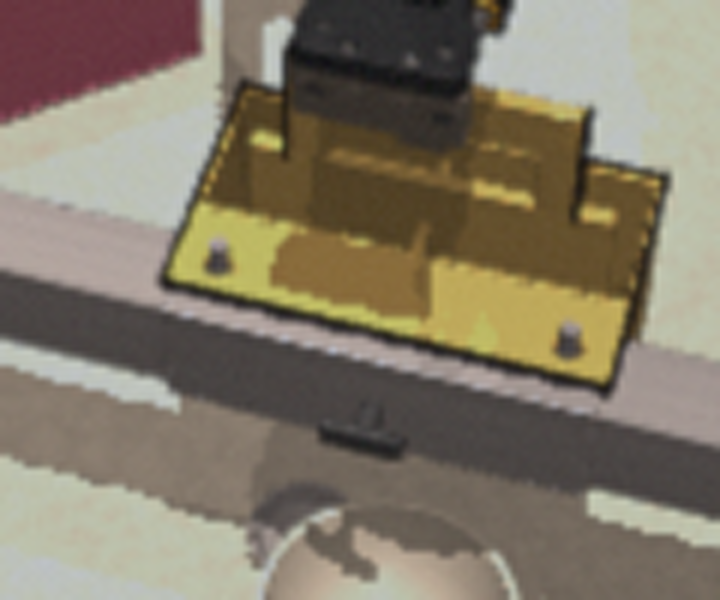

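View pics/z12.png

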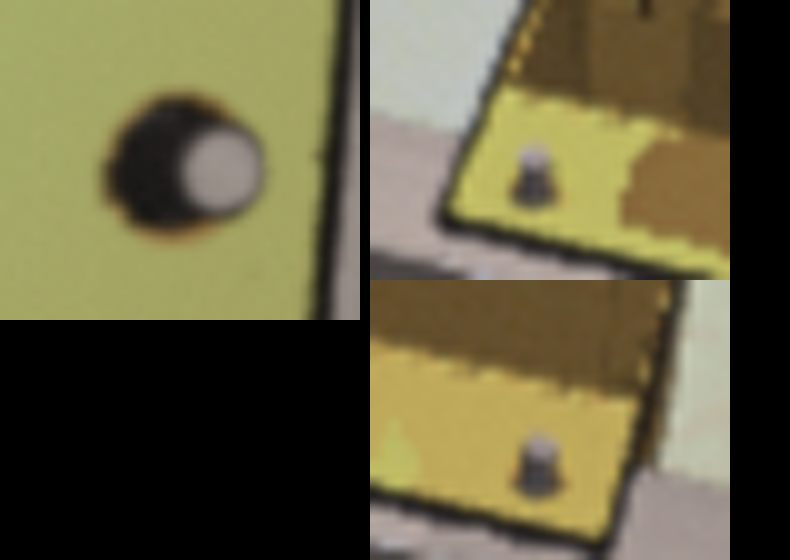

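```bash
python3 -m pendant '[[0,0,0.001,0,0,0,0],[0,0,0.001,0,0,0,0],[0,0,0,0,0,0,0]]'; python3 -m pendant '[[0,0,0.0007,0,0,0,0],[0,0,0,0,0,0,0]]';python3 -m pendant '[[0,0,0.0005,0,0,0,0],[0,0,0,0,0,0,0]]'
```

```text
time: 12.4
tcp_pos: [0.6131, 0.0912, 0.1875]
orientation: [-2.356, -2.077, 0.0]
force: [0.5, 0.2, -5.4]
grip_width: 0.008
time: 12.6
tcp_pos: [0.6132, 0.0912, 0.1869]
orientation: [-2.356, -2.078, 0.0]
force: [-0.9, 0.3, -5.6]
grip_width: 0.0076
time: 12.8
tcp_pos: [0.6132, 0.0912, 0.1864]
orientation: [-2.356, -2.078, 0.0]
force: [-0.7, -0.7, -5.5]
grip_width: 0.0076
```

```bash
python3 -m pendant '[[0,0,0.0004,0,0,0,0],[0,0,0,0,0,0,0]]'; python3 -m pendant '[[0,0,0.0004,0,0,0,0],[0,0,0,0,0,0,0]]'
```

```text
time: 13.0
tcp_pos: [0.6133, 0.0912, 0.1862]
orientation: [2.356, 2.078, 0.0]
force: [-0.1, 0.2, -4.7]
grip_width: 0.0078
time: 13.2
tcp_pos: [0.6132, 0.0912, 0.1862]
orientation: [2.356, 2.078, 0.0]
force: [-2.4, -0.3, -0.2]
grip_width: 0.0075
```

```bash
python3 -m pendant '[[0,0,0.0003,0,0,0,0],[0,0,0,0,0,0,0],[0,0,0,0,0,0,0],[0,0,0,0,0,0,0],[0,0,0,0,0,0,0]]'; python3 look.py 13
```

```text
time: 13.7
tcp_pos: [0.6132, 0.0912, 0.1861]
orientation: [2.356, 2.077, 0.0]
force: [-4.8, -0.6, 5.1]
grip_width: 0.0076
13.85 [0.613178   0.09121164 0.18609548] yaw -7.199621333844313 z [ 1.84656980e-04  6.88018970e-05 -9.99999981e-01] [-5.19700583 -0.18235907  6.10633506] [-0.1091804   0.79600546  0.03856111] 0.007567536347892766
```

View pics/a13.png

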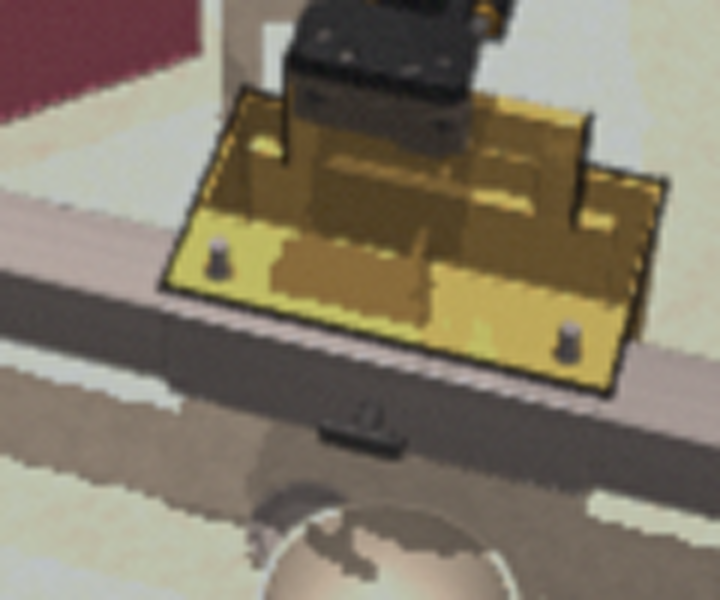

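View pics/b13.png

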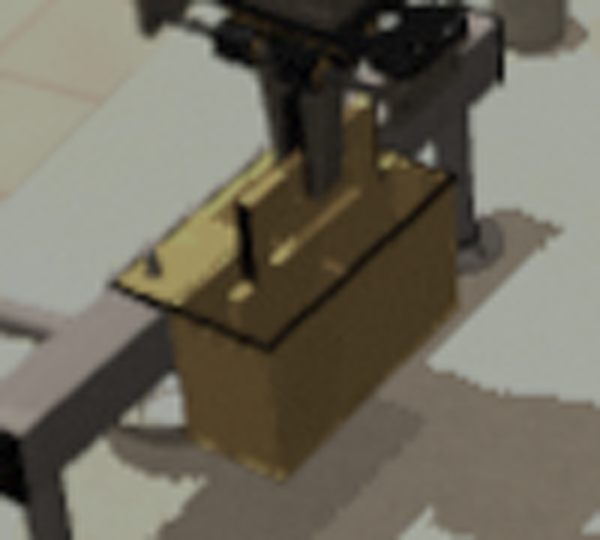

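```bash
python3 -m pendant '[[0,0,-0.0003,0,0,0,0.0],[0,0,0,0,0,0,0],[0,0,0,0,0,0,0.009],[0,0,0,0,0,0,0.011],[0,0,0,0,0,0,0.014],[0,0,0,0,0,0,0.02],[0,0,0,0,0,0,0.03],[0,0,0,0,0,0,0.045],[0,0,0,0,0,0,0.045],[0,0,0,0,0,0,0.045]]' 10; python3 look.py 14
```

```text
time: 14.85
tcp_pos: [0.6134, 0.0912, 0.1858]
orientation: [2.356, 2.077, 0.0]
force: [0.4, 0.2, 0.4]
grip_width: 0.045
15.0 [0.61329896 0.09117742 0.18573105] yaw -7.200646365457594 z [ 1.62161809e-04 -3.64996438e-06 -9.99999987e-01] [-0.24647962  0.17500715 -0.29352985] [ 0.04052949 -0.03163157 -0.05475969] 0.04510082602028415
```

View pics/a14.png

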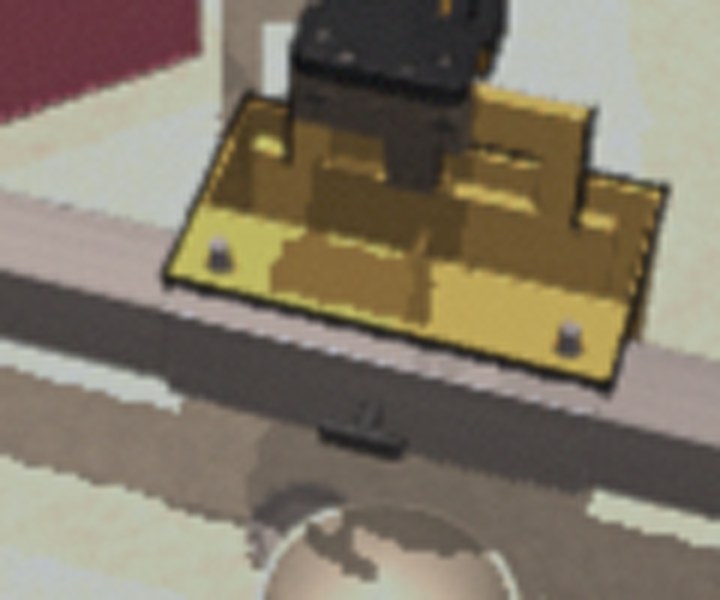

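View pics/b14.png

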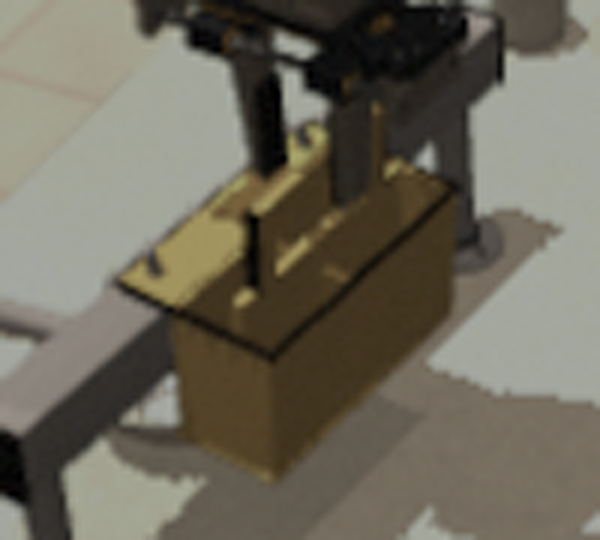

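View pics/w14.png

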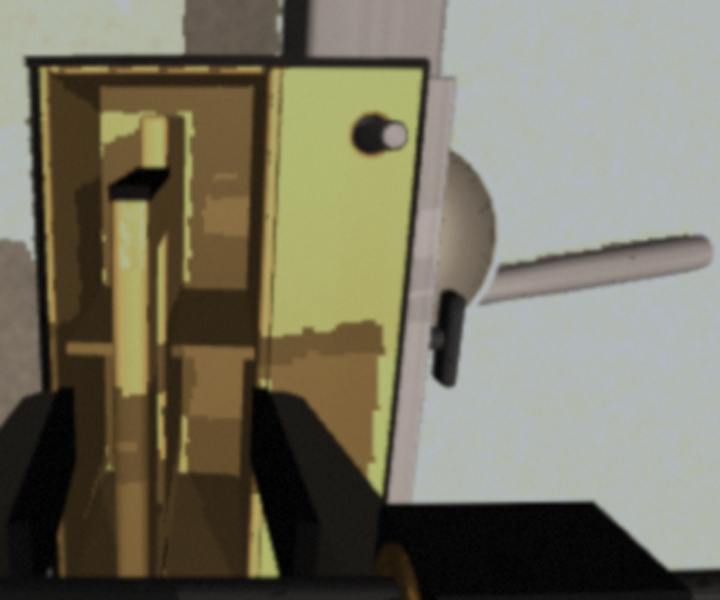

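```bash
python3 -m pendant '[[0,-0.004,0,0,0,0,0.055],[0,0,0,0,0,0,0.055],[0,0,-0.01,0,0,0,0.055],[0,0,-0.02,0,0,0,0.055],[0,0,-0.03,0,0,0,0.055],[0,0,-0.03,0,0,0,0.055],[0,0,-0.03,0,0,0,0.055],[0,0,-0.02,0,0,0,0.055],[0,0,0,0,0,0,0.055],[0,0,0,0,0,0,0.055],[0,0,0,0,0,0,0.055]]'; python3 look.py 15
```

```text
time: 16.1
tcp_pos: [0.6086, 0.0916, 0.3244]
orientation: [-2.356, -2.077, 0.003]
force: [1.6, -0.2, -0.4]
grip_width: 0.0551
16.25 [0.60871186 0.09161003 0.32440435] yaw -7.197769345563997 z [-2.08392841e-03 -3.14450056e-04 -9.99997779e-01] [ 0.46947608 -0.71367963  0.1747453 ] [0.02768766 0.06064267 0.03731781] 0.05487540093336725
```

View pics/a15.png

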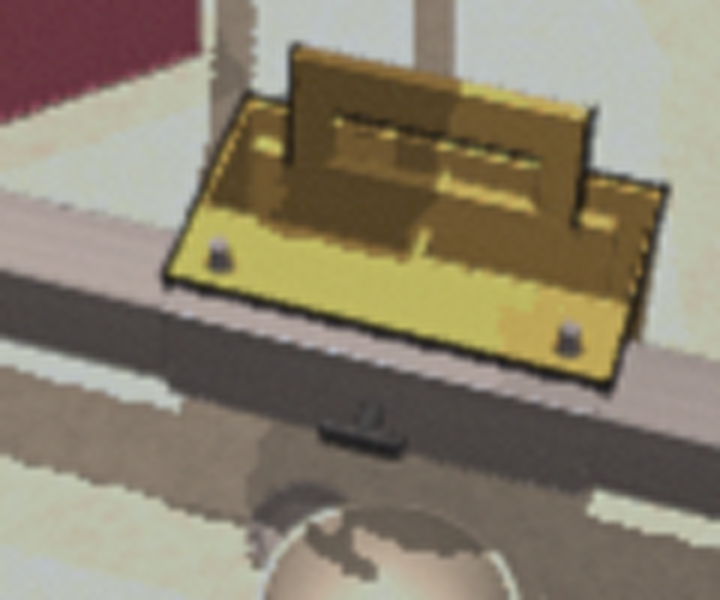

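View pics/side15.png

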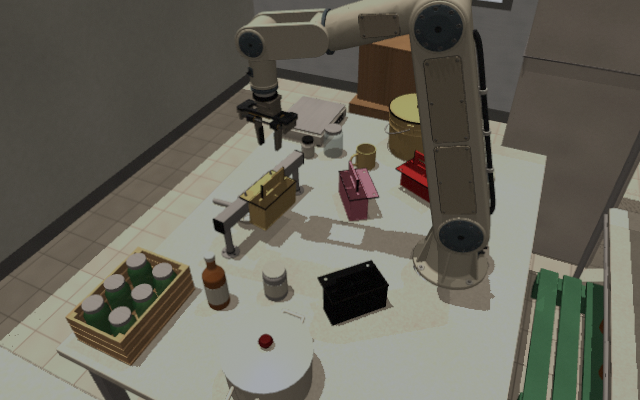

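View pics/wrist15.png

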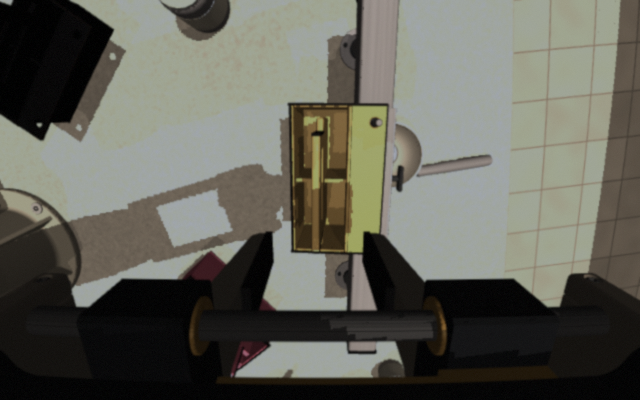

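The caddy hangs with both pins standing up through the flange holes at (219,255) and (569,338) in the crop. It didn't move between the last two looks, and the gripper is clear.

```bash
python3 -c "
from rig import manip; manip.finish_job()"
```

```text
the job is handed in; nothing more can be done
```

The cream caddy is hanging on the bracket by itself, let go, with a pin through each flange hole. I handed the job in at about 16 s; no verdict was given.

- **Grasp:** My first grasp closed on nothing. The real fingertips sit about 28 mm above the reported TCP, as triangulated in two views. I went 28 mm lower and the second grasp held.
- **Finding the pins:** I turned the caddy to the rail, then lined it up by watching the left pin tip through its hole in the wrist view and both holes in the scene view.
- **Seating:** I lowered it in steps of 3 mm down to 0.3 mm. The flange met the seat at TCP z = 0.186, as predicted. The wrist force changed by about 11.5 N vertically and 5 N sideways, well under 40 N.
- **Last checks:** Both pins stand through the holes, and the picture did not change between release and after the arm withdrew. The caddy leans a few degrees by eye. The gripper is about 0.1 m above it and touching nothing, and none of the other things looked moved.
- **Disagreements:** The cameras differed by up to 5 mm at worst when locating the pins and holes. I settled the final alignment on what the wrist view showed through the hole. I did not measure the final hole positions or the lean after release.

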